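# Tip the offcut tray into the round tub and count the batch

## Task

Pick up the small plywood scoop tray by its upright handle, and tip it over the round tub so that all five wooden offcuts slide into the tub (not into the square box). Put the empty tray back flat on the bench where it stood, then press the plunger of the batch counter right down to its stop and let it come up again. Leave everything else on the bench undisturbed.

Things in the scene. Friction and masses are not known exactly. Their poses are not given: they have to be found in the camera images.
- tray_grip (a point): On the upright wooden handle (fin) of the plywood scoop tray, 54 mm above the tray's underside, 20 mm below the fin's top. The fin is 14 mm thick along y, 36 mm long along x, centred here; pinch it across its thickness. z up, x from handle over the tray to its open lip. Walls 28 mm tall (from the underside) at both sides and handle end. Tray about 0.14 kg, standing on the bench at the start.
- tray_lip (a point): Middle of the open front edge (lip) of the same tray, on the upper face of its floor (6 mm thick): 137 mm ahead (+x) of and 48 mm below the handle point; same axes. The tray is 96 mm wide (y); its floor runs 120 mm back from here (-x) to the handle. The offcuts start to slide at a slope of 18 to 26 degrees.
- piece0_mid (a point): Centre of one of five loose light-wood offcuts (square block 24 x 24 mm, 20 mm tall, about 15 g), lying on the tray at the start.
- piece1_mid (a point): Centre of one of five loose light-wood offcuts (round plug 26 mm dia., 18 mm tall, about 15 g), lying on the tray at the start.
- piece2_mid (a point): Centre of one of five loose light-wood offcuts (square block 24 x 24 mm, 20 mm tall, about 15 g), lying on the tray at the start.
- piece3_mid (a point): Centre of one of five loose light-wood offcuts (round plug 26 mm dia., 18 mm tall, about 15 g), lying on the tray at the start.
- piece4_mid (a point): Centre of one of five loose light-wood offcuts (square block 24 x 24 mm, 20 mm tall, about 15 g), lying on the tray at the start.
- tub: The ROUND open tub of grey plastic, 180 mm outer diameter, 90 mm tall, wall 4 mm, floor 5 mm. Origin: centre of its underside. It stands firm and does not move.
- crate: The SQUARE open box of the same grey plastic, 150 x 150 mm along its x and y, 90 mm tall, wall 4 mm; not to be used. Origin: centre of its underside. It stands firm.
- plunger_top (a point): Centre of the top of the batch counter's plunger: a flat steel head, 34 mm diameter, on a grey steel housing 66 (x) x 56 (y) x 60 mm tall that stands firm on the bench. Released, it is 92 mm above the bench. z up.
- plunger (a joint): Travel of that plunger, m: 0 released (up), 0.012 pressed down to its stop. Sprung back by 2 N when up, rising to 6 N at the stop.
- glue: Bystander: white squeeze bottle, 60 mm dia., 190 mm tall. Loose. Origin: centre of its underside, z up.
- jar: Bystander: glass jar with a steel cap, 68 mm dia., 90 mm tall. Loose. Origin: centre of its underside, z up.
- tin: Bystander: steel tin with a paper label, 56 mm dia., 100 mm tall. Loose. Origin: centre of its underside, z up.
- oil: Bystander: amber glass bottle, 52 mm dia., 150 mm tall. Loose. Origin: centre of its underside, z up.
- mallet: Bystander: wooden carver's mallet standing on its head, handle up, 84 mm dia., 220 mm tall. Loose. Origin: centre of its underside, z up.
- stone: Bystander: sharpening stone in its wooden base, lying flat, 120 (x) x 56 (y) x 28 mm tall. Loose. Origin: centre of its underside, z up.
- chisel: Bystander: chisel lying flat along its x axis, wooden handle to -x; it spans x -95 to +85 mm, 22 mm wide, 18 mm tall. Loose. Origin on the underside, near the ferrule.
Mind the look-alikes: they are no part of the job. Leave any red, turquoise or yellow look-alike of the part that bears plunger_top alone.

How it is judged:
On the way, in this order (a step that is already met when the one before it is completed fails the run):
1. the tray is tipped (more than 0.25 rad) with its handle within 0.3 m of the round tub's centre (angle between tray_grip's own z axis and vertical above 0.25 rad and horizontal distance between tray_grip and tub below 0.3 m), for 0.04 s.
2. all five offcuts are in the round tub (horizontal distance between each of piece0_mid, piece1_mid, piece2_mid, piece3_mid, piece4_mid and tub below 0.09 m and z of piece0_mid in the frame of tub between 0 and 0.08 m and z of piece1_mid in the frame of tub between 0 and 0.08 m and z of piece2_mid in the frame of tub between 0 and 0.08 m and z of piece3_mid in the frame of tub between 0 and 0.08 m and z of piece4_mid in the frame of tub between 0 and 0.08 m), for 0.2 s.
3. the empty tray stands flat on the bench again, its handle within 60 mm of where it was (angle between tray_grip's own z axis and vertical below 0.1 rad and height (world z) of tray_grip below 0.062 m and distance of tray_grip from where it was at the start of the episode below 0.06 m), for 0.2 s.
4. the counter's plunger is pressed down to its stop (10 of 12 mm or more) (value of joint plunger above 0.01 m), for 0.05 s.
At the end, for the whole second after the job is handed in: All five offcuts lie in the round tub (centres within 90 mm of its axis and below 80 mm above its underside), the tray stands flat (within 0.1 rad) on the bench with its handle within 60 mm of where it was at the start, and the plunger is up again (within 2 mm) (all of step 2 and all of step 3 and value of joint plunger below 0.002 m); the robot touches nothing.
It fails at once if a bystander is disturbed (moved by more than 30 mm) (distance of any of glue, jar, tin, oil, mallet, stone, chisel from where it was at the start of the episode above 0.03 m).
It fails at once if the plunger is pressed while the tray is off the bench (value of joint plunger above 0.006 m and height (world z) of tray_grip above 0.08 m).
It also fails if it takes over 67 s, if anything falls off the work surface, if the arm or the gripper's body presses on something with over 40 N, if the wrist force passes 120 N, or if a joint passes its speed limit or range.

## Robot

A 6-joint arm with a two-finger parallel gripper is mounted at the origin on the work surface. World frame = base frame: x ahead of the robot, y to its left, z up, the work surface at z = 0. Lengths are in m, angles in rad, forces in N, time in s.
With the tool pointing down it reaches from about 0.275 to 0.75 m from the base axis. Payload 10.2 kg.
Tool frame: the origin (TCP) lies midway between the tips of the shut fingers; the grasp point (between the pads) lies 19 mm behind it (env.hold_point_z is the distance from the TCP to the grasp point, in m); z points along the fingers, y is the line along which they close (so a half turn about z gives the same grasp; the last joint's range is limited). The gripper opens to 85 mm and grips with 20 to 120 N. Pads are 22 mm wide; open, the fingers measure 114 mm over their backs; the gripper's body (76 mm by 85 mm) begins 54 mm behind the grasp point. The pads swing forward as they close: fully open they stand 13 mm farther back than shut.
Start: joints at [1.017, 0.313, 1.498, -0, 1.331, -0.223], TCP at [0.171, 0.497, 0.231] pointing down, gripper open.
Joint ranges: [-2.94, 2.94], [-0.97, 2.17], [0.19, 2.56], [-1.23, 4.37], [0.02, 3.11], [-2.88, 2.88]. Speed limits (rad/s): [2.39, 2.39, 3.01, 3.14, 3.14, 3.14].

## Interface

Orientations are given as a unit quaternion [x, y, z, w].
In Python, from bench import env, kinematics, monitor, eyes, job gives the robot as it stands. The module is installed in compiled form; this text tells all that it offers. Calls block until the motion is done:
- env.reach(position, orientation): joint-space move of the TCP to a pose.
- env.movel(position, velocity=0.15, frame=None, guard=None): straight line of the TCP; frame=None keeps the orientation; velocity is the mean speed in m/s. With guard (N) it stops when the force on the tool has changed by that much, and returns True; else False.
- env.set_joints(angles): joint-space move.
- env.release() and env.close_gripper(effort=None): open the fingers fully, or close them until they stop; effort is the grip in N (None keeps the last).
- env.hold(seconds).
- kinematics.ik(position, orientation): joint angles nearest the present ones, or None.
- monitor.sense(): the state.
- eyes.grab_frame(name): name is "side" or "top" or "wrist"; returns a dict with "frame" (400x640x3 uint8, red, green, blue), "mtx" (3x3 intrinsics, pixels), "k1" (the pictures are not rectified: a ray, as slopes to the right and down, at radius r is drawn at 1 + k1 r^2 times it, then the intrinsics apply), "view" (4x4, takes a point from world to camera coordinates). Camera axes: x right, y down, z forward; pixel columns grow to the right and rows downward; lengths in m; the calibration is good to about 2 mm. A picture is of the moment at which its call begins. There is no depth.
A pose or a line that the arm cannot do raises env.MotionError and nothing moves.
- job.hand_in(): hands the job in; it is judged then, once.
The state is a dict: "clock": time; "joints": joint angles; "qvel": joint speeds; "joint_efforts": joint torques, N m; "position": TCP position; "ee_rot": TCP orientation; "contact_force": force on the tool from outside, world axes, zero at the start; "ft_torque": the same for the moment, N m; "finger_gap": opening from 0.0 (shut) to 1.0 (fully open); "gripper_force": force on a finger pad.
Only numpy, scipy, OpenCV 4.12 (cv2) and the standard library are available. Lean on these libraries where they do the work, as an engineer would, in place of code of your own. Each camera call takes 0.05 s, during which the arm holds its last target. There are 200 camera calls.

## Working session

There is one attempt and no reset: what is moved stays moved. The work goes in short steps, each a Python script; the robot and the scene stay as the last script left them, time stands still between calls to the robot, and variables do not carry over. Pictures are saved under pics/ and viewed, at most 10 in all, crops included, and the job is handed in when it is done.

```bash
mkdir -p pics; cat > h.py <<'E'
import numpy as np, cv2
from bench import env, kinematics, monitor, eyes, job
from scipy.spatial.transform import Rotation as R
def ray(d,u,v):
    m=d["mtx"]; p=np.array([(u-m[0,2])/m[0,0],(v-m[1,2])/m[1,1]]); q=p.copy()
    for _ in range(30): q=p/(1+d["k1"]*(q@q))
    V=d["view"]; return -V[:3,:3].T@V[:3,3], V[:3,:3].T@np.array([q[0],q[1],1.])
def onplane(d,u,v,z):
    o,r=ray(d,u,v); return o+r*(z-o[2])/r[2]
def proj(d,p):
    c=d["view"][:3,:3]@p+d["view"][:3,3]; q=c[:2]/c[2]; q=q*(1+d["k1"]*(q@q)); m=d["mtx"]
    return q*[m[0,0],m[1,1]]+m[:2,2]
E
python3 - <<'E'
from h import *
import pickle
D={}
for n in("top","side"):
    d=eyes.grab_frame(n); D[n]=d
    cv2.imwrite(f"pics/{n}0.png",d["frame"][:,:,::-1]); print(n,d["mtx"],d["k1"],d["view"])
pickle.dump(D,open("D0.pkl","wb"))
s=monitor.sense();print(s["clock"],s["position"],s["ee_rot"],s["contact_force"],env.hold_point_z)
E
```

```text
top [[503.50994976   0.         315.31913899]
 [  0.         503.50994976 198.23394009]
 [  0.           0.           1.        ]] 0.021494449721780287 [[-0.01269704 -0.99988009 -0.00886485  0.06132423]
 [-0.9933101   0.01363026 -0.11467027  0.58180029]
 [ 0.11477735  0.00734957 -0.99336405  1.31524133]
 [ 0.          0.          0.          1.        ]]
side [[465.73660185   0.         315.9982758 ]
 [  0.         465.73660185 195.91952305]
 [  0.           0.           1.        ]] -0.0995616727207452 [[ 0.74287055 -0.66935998 -0.01002794 -0.38225694]
 [-0.53109813 -0.58017315 -0.61752238  0.36215137]
 [ 0.40752682  0.46406501 -0.78648939  1.16386458]
 [ 0.          0.          0.          1.        ]]
0.1 [0.17042406 0.4963525  0.23078647] [ 1.64667516e-01  9.86348974e-01 -5.14088470e-04 -2.16859642e-04] [-0.34561797  1.17280566  1.22322627] 0.0187
```

View pics/top0.png

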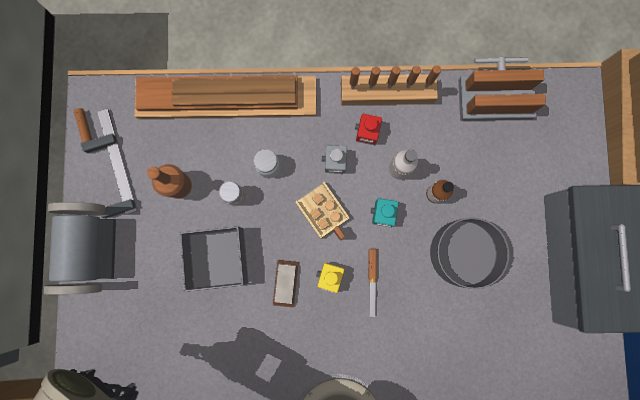

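View pics/side0.png

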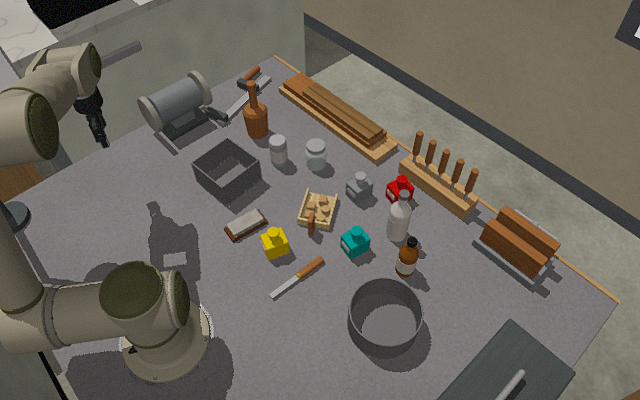

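The top view shows the tray at (323,210), with its handle at (340,233) and its lip to the upper left. The grey counter is at (336,157), the tub at (471,253) and the box at (214,258). The teal (386,212) and yellow (331,278) look-alikes are near the tray. Next I'll enlarge the tray and counter.

```bash
python3 - <<'E'
from h import *
import pickle
D=pickle.load(open("D0.pkl","rb"))
a=D["top"]["frame"][130:290,265:415,::-1]; b=D["side"]["frame"][150:310,255:405,::-1]
f=lambda x:cv2.resize(x,None,fx=3.6,fy=3.6,interpolation=cv2.INTER_CUBIC)[:,:400*2]
im=cv2.hconcat([cv2.resize(a,(400,427),interpolation=cv2.INTER_CUBIC),cv2.resize(b,(400,427),interpolation=cv2.INTER_CUBIC)])
cv2.imwrite("pics/crop.png",im)
t=D["top"]
for n,u,v,z in [("fin",340,233,.074),("plunger",337,155,.092),("tub",471,251,.09),("crate",214,258,.09),("teal",386,208,.09),("yellow",331,278,.09),("red",370,126,.09),("glue",404,160,.15),("oil",440,190,.1),("tin",230,190,.1),("jar",265,161,.09),("chisel",373,252,.02),("chis2",373,316,.01),("stone",286,283,.03),("trayC",322,208,.006)]:
    print(n,onplane(t,u,v,z).round(3))
E
```

```text
fin [ 0.487 -0.009  0.074]
plunger [ 0.688 -0.004  0.092]
tub [ 0.437 -0.338  0.09 ]
crate [0.427 0.312 0.09 ]
teal [ 0.548 -0.127  0.09 ]
yellow [0.373 0.016 0.09 ]
red [ 0.764 -0.092  0.09 ]
glue [ 0.661 -0.167  0.15 ]
oil [ 0.592 -0.264  0.1  ]
tin [0.599 0.271 0.1  ]
jar [0.675 0.182 0.09 ]
chisel [ 0.438 -0.098  0.02 ]
chis2 [ 0.269 -0.095  0.01 ]
stone [0.359 0.134 0.03 ]
trayC [0.559 0.036 0.006]
```

View pics/crop.png

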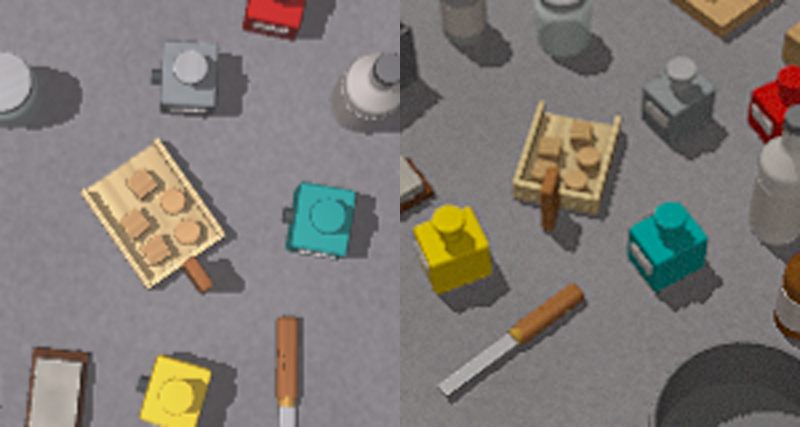

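The crop (2.67x) shows the lip ends at about (84,192) and (158,140), the rear corners at (150,288) and (228,240), and the fin top near (200,275). Next I'll measure these with colour masks.

```bash
python3 - <<'E'
from h import *
import pickle
D=pickle.load(open("D0.pkl","rb"))
def best(mask):
    c,_=cv2.findContours(mask,cv2.RETR_EXTERNAL,cv2.CHAIN_APPROX_NONE); return max(c,key=cv2.contourArea)
t=D["top"]; print("cam",(-t["view"][:3,:3].T@t["view"][:3,3]).round(3))
hsv=cv2.cvtColor(t["frame"],cv2.COLOR_RGB2HSV); H,S,V=cv2.split(hsv)
roi=np.zeros_like(H); roi[175:250,290:360]=255
w=((H>8)&(H<30)&(S>60)&(V>125)).astype(np.uint8)*255&roi
b=((H<14)&(S>110)&(V<165)).astype(np.uint8)*255&roi
w=cv2.morphologyEx(w,cv2.MORPH_OPEN,np.ones((5,5)));
for n,m,z in(("tray",w,.028),("fin",b,.06)):
    c=best(m); r=cv2.minAreaRect(c); bx=cv2.boxPoints(r); P=np.array([onplane(t,*p,z)[:2] for p in bx])
    print(n,cv2.contourArea(c),r,P.round(4).tolist(),P.mean(0).round(4))
# tub ellipse: dark rim ; grey plunger head
g=((S<60)&(V<95)).astype(np.uint8)*255; roi[:]=0; roi[205:300,415:530]=255
c=best(cv2.morphologyEx(g&roi,cv2.MORPH_CLOSE,np.ones((5,5)))); e=cv2.fitEllipse(cv2.convexHull(c)); print("tub",e,onplane(t,*e[0],.09).round(4))
gh=t["frame"][140:180,318:355]; print(cv2.cvtColor(gh,cv2.COLOR_RGB2GRAY)[::2,::2])
E
```

```text
cam [0.428 0.044 1.374]
tray 1345.0 ((322.9340515136719, 210.738037109375), (46.042762756347656, 35.86022186279297), 55.304847717285156) [[0.5737, 0.1082], [0.6281, 0.0281], [0.5248, -0.0405], [0.4713, 0.0392]] [0.5495 0.0338]
fin 5.5 ((338.8800048828125, 232.83998107910156), (12.0, 5.599999904632568), 53.13010025024414) [[0.4963, 0.0083], [0.5049, -0.0035], [0.4797, -0.0218], [0.4711, -0.01]] [ 0.488  -0.0068]
tub ((471.4276428222656, 253.01905822753906), (70.33751678466797, 84.01911926269531), 94.33992767333984) [ 0.4316 -0.3387  0.09  ]
[[137 134 138 135 136 136 131 134 135 131 135 133 135 139 134 134 137 139
  137]
 [137 137 136 135 134 136 133 135 136 132 132 135 134 139 139 134 136 136
  135]
 [135 137 138 132 129 126 127 133 135 130 129 137 131 133 138 138 137 140
  137]
 [133 138 136 132 131 153 150 147 145 141 138 155 147 136 123 136 137 140
  138]
 [133 134 134 134 140 152 151 146 150 157 150 147 148 149 118 143 139 141
  141]
 [135 134 131 136 144 147 147 167 176 180 180 157 133 148 109  81  80 133
  128]
 [136 136 138 132 148 148 136 175 176 179 178 175  98  97  99  86  8
[... 366 characters left out ...]
 150 150 128  88  91  90  92  74  86  89  85
   86]
 [141 135 136 137 150 151 151 150 151 151 151 153 153 148  69  84  87  86
   85]
 [138 137 138 137 150 152 154 153 153 152 150 150 146 146  76  88  87  85
   84]
 [139 137 138 134 128 133 141 143 145 146 149 149 149 149  75  85  85  85
   84]
 [139 135 137 130  64  82  97  96 110  99 116  94  70  65  84  83  86  85
   83]
 [134 137 138 137  90  89  82  82  69  70  76  75  59  65  82  82  84  84
   86]
 [137 138 137 133 140 142 141 137 138 141 140 138 111 143 142 141 146 142
  144]
 [138 138 135 133 138 139 138 139 139 136 139 134 145 139 138 135 142 142
  135]
 [140 134 135 137 138 134 139 139 136 134 140 136 139 141 139 138 144 145
  134]]
```

```bash
cat >> h.py <<'E'
TUB=np.array([.435,-.338]); G=np.array([.487,-.008]); YAW=np.radians(34.5); HZ=env.hold_point_z
def tool(yaw,pitch,sgn):   # tray orientation -> tool rotation
    T=R.from_euler("z",yaw)*R.from_euler("y",pitch)
    return T, T*R.from_matrix(np.diag([sgn,-sgn,-1.]))
def pose(grip,yaw,pitch,sgn):
    T,Q=tool(yaw,pitch,sgn); return np.asarray(grip)+Q.apply([0,0,HZ]), Q.as_quat()
def grip_for_lip(lip,yaw,pitch):
    T,_=tool(yaw,pitch,1); return np.asarray(lip)-T.apply([.137,0,-.048])
E
python3 - <<'E'
from h import *
for s in(1,-1):
    print(s,"grasp",[None if (q:=kinematics.ik(*pose([*G,z],YAW,0,s))) is None else q.round(2).tolist() for z in(.054,.25)])
    for y in range(-180,180,30):
        out=[]
        for p in(0,30,50,60):
            yr=np.radians(y);lip=[*(TUB-.03*np.array([np.cos(yr),np.sin(yr)])),.105 if p else .24]
            q=kinematics.ik(*pose(grip_for_lip(lip,yr,np.radians(p)),yr,np.radians(p),s)); out.append(None if q is None else np.round(q,1).tolist())
        if all(o is not None for o in out): print(y,out)
E
```

```text
1 grasp [[-0.26, 0.49, 1.82, -0.0, 0.83, 0.71], [-0.26, 0.23, 1.61, -0.0, 1.3, 0.71]]
-90 [[-0.6, 0.2, 1.6, -0.0, 1.4, 2.5], [-0.9, 0.4, 1.5, 0.3, 1.6, 2.2], [-1.0, 0.6, 1.3, 0.5, 2.0, 2.2], [-1.0, 0.7, 1.2, 0.6, 2.1, 2.2]]
-60 [[-0.8, 0.0, 1.8, -0.0, 1.4, 1.8], [-0.9, 0.4, 1.5, 0.1, 1.7, 1.7], [-0.9, 0.7, 1.2, 0.1, 2.1, 1.7], [-0.9, 0.8, 1.1, 0.2, 2.3, 1.8]]
-30 [[-1.0, -0.0, 1.8, -0.0, 1.4, 1.1], [-0.9, 0.4, 1.5, -0.2, 1.7, 1.2], [-0.8, 0.7, 1.2, -0.3, 2.1, 1.2], [-0.8, 0.8, 1.0, -0.3, 2.3, 1.2]]
0 [[-1.2, 0.1, 1.7, -0.0, 1.4, 0.4], [-0.9, 0.4, 1.5, -0.4, 1.5, 0.8], [-0.7, 0.6, 1.3, -0.6, 1.9, 0.8], [-0.7, 0.7, 1.1, -0.7, 2.1, 0.8]]
30 [[-1.2, 0.3, 1.5, -0.0, 1.4, -0.1], [-0.9, 0.4, 1.5, -0.5, 1.3, 0.3], [-0.7, 0.5, 1.4, -0.8, 1.6, 0.5], [-0.6, 0.6, 1.3, -0.9, 1.7, 0.6]]
60 [[-1.1, 0.5, 1.2, -0.0, 1.5, -0.6], [-0.9, 0.4, 1.5, -0.6, 1.1, -0.1], [-0.7, 0.4, 1.6, -1.0, 1.2, 0.2], [-0.6, 0.5, 1.6, -1.1, 1.3, 0.4]]
120 [[-0.9, 0.8, 0.7, -0.0, 1.7, -1.4], [-0.9, 0.4, 1.5, -0.1, 0.7, -1.3], [-0.8, 0.3, 1.8, -0.7, 0.3, -0.7], [-0.8, 0.2, 2.0, 4.3, 0.2, 0.5]]
150 [[-0.8, 0.8, 0.7, -0.0, 1.7
[... 777 characters left out ...]
, 0.0, 1.8, -0.0, 1.4, -1.3], [-0.9, 0.4, 1.5, 0.1, 1.7, -1.4], [-0.9, 0.7, 1.2, 0.1, 2.1, -1.4], [-0.9, 0.8, 1.1, 0.2, 2.3, -1.4]]
-30 [[-1.0, -0.0, 1.8, -0.0, 1.4, -2.1], [-0.9, 0.4, 1.5, -0.2, 1.7, -1.9], [-0.8, 0.7, 1.2, -0.3, 2.1, -1.9], [-0.8, 0.8, 1.0, -0.3, 2.3, -1.9]]
0 [[-1.2, 0.1, 1.7, -0.0, 1.4, -2.7], [-0.9, 0.4, 1.5, -0.4, 1.5, -2.4], [-0.7, 0.6, 1.3, -0.6, 1.9, -2.3], [-0.7, 0.7, 1.1, -0.7, 2.1, -2.3]]
120 [[-0.9, 0.8, 0.7, -0.0, 1.7, 1.7], [-0.9, 0.4, 1.5, -0.1, 0.7, 1.8], [-0.8, 0.3, 1.8, -0.7, 0.3, 2.4], [-0.8, 0.2, 2.0, 4.3, 0.2, -2.6]]
150 [[-0.8, 0.8, 0.7, -0.0, 1.7, 1.3], [-0.9, 0.4, 1.5, 0.3, 0.7, 1.1], [-1.0, 0.3, 1.8, 1.0, 0.4, 0.3], [-1.0, 0.2, 2.0, 1.7, 0.4, -0.4]]
```

```bash
python3 - <<'E'
from h import *
import pickle
env.reach(*pose([*G,.21],YAW,0,1))
d=eyes.grab_frame("wrist"); pickle.dump(d,open("w1.pkl","wb")); cv2.imwrite("pics/w1.png",d["frame"][:,:,::-1])
print(d["view"].round(3),monitor.sense()["position"],monitor.sense()["clock"],proj(d,np.array([*G,.074])))
E
```

```text
[[ 0.569 -0.823  0.001 -0.283]
 [-0.795 -0.549  0.259  0.36 ]
 [-0.213 -0.148 -0.966  0.442]
 [ 0.     0.     0.     1.   ]] [ 0.48701767 -0.00732143  0.19135354] 2.2917 [319.16650219 189.00137911]
```

View pics/w1.png

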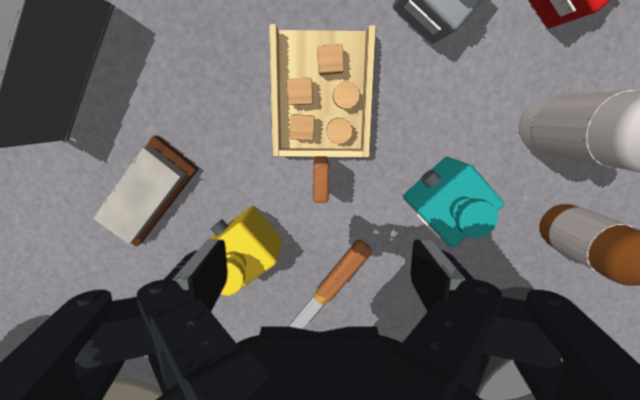

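The wrist view shows the fin's top face at about columns 313–328, rows 157–202, and the lip corners at (272,26) and (373,26). The yellow and teal counters are clear of the fingers. I'll refine from these points and grasp.

```bash
python3 - <<'E'
from h import *
import pickle
d=pickle.load(open("w1.pkl","rb")); H,S,V=cv2.split(cv2.cvtColor(d["frame"],cv2.COLOR_RGB2HSV))
m=((H<14)&(S>110)).astype(np.uint8)*255; m[:150]=0;m[215:]=0;m[:,:300]=0;m[:,345:]=0
c,_=cv2.findContours(m,cv2.RETR_EXTERNAL,cv2.CHAIN_APPROX_NONE);c=max(c,key=cv2.contourArea);r=cv2.minAreaRect(c);print(r,cv2.boundingRect(c))
b=cv2.boxPoints(r);b=b[np.argsort(b[:,1])]
P=np.array([onplane(d,*p,.074)[:2] for p in b]);print(P.round(4),P.mean(0))
for z,pts in((.028,[(271,26),(375,26),(371,157),(276,157)]),):
    Q=np.array([onplane(d,*p,z)[:2] for p in pts]);print(Q.round(4)); 
    v=Q[:2].mean(0)-Q[2:].mean(0); print(np.degrees(np.arctan2(v[1],v[0])),np.linalg.norm(v),np.linalg.norm(Q[0]-Q[1]), "yaw walls",[np.degrees(np.arctan2(*(a-b)[::-1])) for a,b in((Q[0],Q[3]),(Q[1],Q[2]))])
    u=v/np.linalg.norm(v); print("grip est",Q[:2].mean(0)-.137*u,Q[2:].mean(0)-.017*u)
E
```

```text
((321.0, 179.0), (44.0, 14.0), 90.0) (314, 157, 15, 45)
[[ 0.5075  0.0115]
 [ 0.5143  0.0018]
 [ 0.4825 -0.0206]
 [ 0.4755 -0.0105]] [ 0.4949253  -0.00444346]
[[ 0.5778  0.1076]
 [ 0.6313  0.0303]
 [ 0.534  -0.0385]
 [ 0.4801  0.0395]]
35.08308812591733 0.11914306176482428 0.09404973588259745 yaw walls [np.float64(34.904572132302185), np.float64(35.26152441588475)]
grip est [ 0.49241108 -0.00979781] [ 0.49311233 -0.00930527]
```

```bash
sed -i 's/^TUB=.*/TUB=np.array([.435,-.338]); G=np.array([.493,-.007]); YAW=np.radians(35.); HZ=env.hold_point_z/' h.py
python3 - <<'E'
from h import *
import pickle
env.reach(*pose([*G,.15],YAW,0,1))
print(env.movel(pose([*G,.054],YAW,0,1)[0],velocity=.1,guard=15))
env.close_gripper(120); env.hold(.3)
s=monitor.sense();print(s["finger_gap"],s["gripper_force"],s["position"],s["contact_force"])
p,q=pose([*G,.10],YAW,0,1); env.movel(p,velocity=.06); env.hold(.2)
s=monitor.sense();print(s["finger_gap"],s["gripper_force"],s["position"],s["contact_force"],s["ft_torque"],s["clock"])
d=eyes.grab_frame("wrist"); pickle.dump(d,open("w2.pkl","wb")); cv2.imwrite("pics/w2.png",d["frame"][:,:,::-1])
E
```

```text
False
0.15318657408029943 117.0507538318634 [ 0.49306094 -0.00702809  0.03554971] [-2.19156378  0.38163764  5.78157337]
0.14780774382213355 116.80249214172363 [ 0.49283971 -0.00697659  0.08100083] [-0.39855674  0.05335081 -3.42365131] [-0.06317166  0.13492438  0.00362575] 5.825
```

View pics/w2.png

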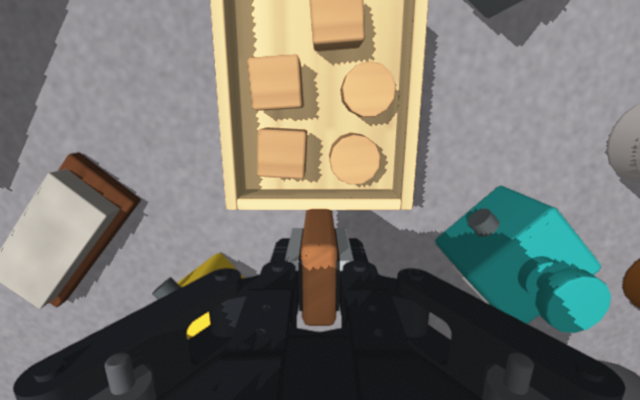

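The wrist view shows the tray held straight at the fin (320,270), level, with all five offcuts aboard. Next I'll carry it over and pour.

```bash
python3 - <<'E'
from h import *
yr=np.radians(-36); u=np.array([np.cos(yr),np.sin(yr)])
env.movel(pose([*G,.30],YAW,0,1)[0],velocity=.15)
lip=np.array([*(TUB-.03*u),.26]); 
env.reach(*pose(grip_for_lip(lip,yr,0),yr,0,1)); 
lip[2]=.115; 
for p in(0,12,22,32,42,52,58):
    a=np.radians(p); l=lip+[0,0,.05 if p<5 else 0]
    env.reach(*pose(grip_for_lip(l,yr,a),yr,a,1))
    print(p,monitor.sense()["clock"].__round__(2),np.linalg.norm(grip_for_lip(l,yr,a)[:2]-TUB).round(3))
env.hold(.5)
s=monitor.sense();print(s["finger_gap"],s["contact_force"],s["clock"])
ims=[eyes.grab_frame(n)["frame"][:,:,::-1] for n in("top","side")]
im=cv2.hconcat([cv2.resize(ims[0][150:350,380:580],(400,400)),cv2.resize(ims[1][180:380,280:480],(400,400))]); cv2.imwrite("pics/pour.png",im)
E
```

```text
0 8.98 0.167
12 9.32 0.154
22 9.65 0.139
32 9.97 0.121
42 10.29 0.1
52 10.61 0.077
58 10.86 0.062
0.14955065080778124 [-0.17235458 -0.19986743 -0.8830513 ] 11.3583
```

View pics/pour.png

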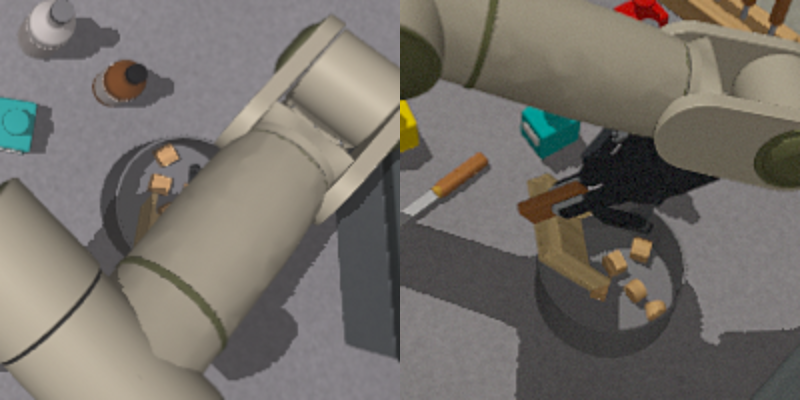

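The picture shows four offcuts in the tub at about (640,250), (615,263), (637,291) and (655,309). A fifth is near the lip at (598,293). I'll raise the tray while it's still tilted and look again.

```bash
python3 - <<'E'
from h import *
yr=np.radians(-36); u=np.array([np.cos(yr),np.sin(yr)]); a=np.radians(58)
env.hold(.5)
lip=np.array([*(TUB-.03*u),.175]); env.movel(pose(grip_for_lip(lip,yr,a),yr,a,1)[0],velocity=.1); env.hold(.3)
im=eyes.grab_frame("side")["frame"][:,:,::-1]; cv2.imwrite("pics/pour2.png",cv2.resize(im[180:380,280:480],(600,600),interpolation=cv2.INTER_CUBIC))
s=monitor.sense();print(s["contact_force"],s["clock"])
E
```

```text
[ 0.22169577 -0.22910934 -1.53234979] 13.0583
```

View pics/pour2.png

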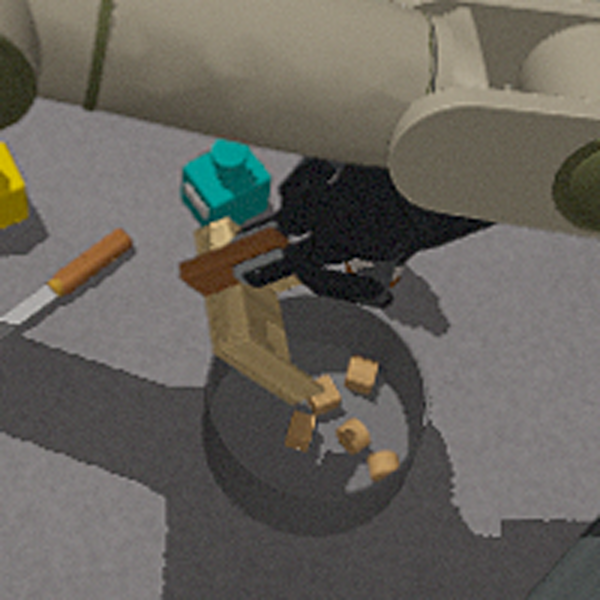

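All five offcuts lie in the tub at (362,375), (325,395), (300,432), (352,435) and (383,463). I'll return the tray now.

```bash
python3 - <<'E'
from h import *
yr=np.radians(-36); u=np.array([np.cos(yr),np.sin(yr)])
lip=np.array([*(TUB-.03*u),.26])
for p in(40,20,0):
    a=np.radians(p); env.reach(*pose(grip_for_lip(lip,yr,a),yr,a,1))
env.reach(*pose([*G,.30],YAW,0,1))
env.movel(pose([*G,.075],YAW,0,1)[0],velocity=.15)
print(env.movel(pose([*G,.0535],YAW,0,1)[0],velocity=.03,guard=6)); print(monitor.sense()["position"])
env.release(); env.hold(.3)
env.movel(pose([*G,.21],YAW,0,1)[0],velocity=.15)
d=eyes.grab_frame("wrist"); cv2.imwrite("pics/w3.png",d["frame"][:,:,::-1]); print(monitor.sense()["clock"])
t=eyes.grab_frame("top"); cv2.imwrite("pics/t3.png",t["frame"][:,:,::-1])
E
```

```text
True
[ 0.49270775 -0.00693298  0.03557099]
20.1833
```

View pics/w3.png

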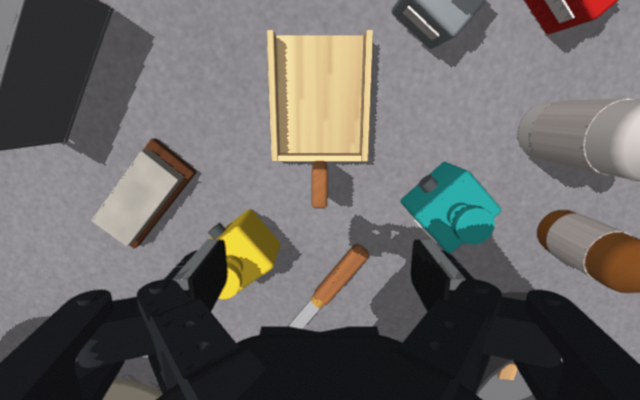

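The empty tray stands flat on its original spot, with the fin at (319,185). Next I'll press the plunger, checking its position in two views first.

```bash
python3 - <<'E'
from h import *
import pickle
D=pickle.load(open("D0.pkl","rb"))
a=onplane(D["top"],335.5,155,.092);b=onplane(D["side"],361.1,175.5,.092);print(a,b,proj(D["side"],a))
P=(a+b)[:2]/2
assert np.linalg.norm(a-b)<.012
env.close_gripper(60)
q=pose([0,0,0],np.radians(0),0,1)[1]
env.reach([*P,.17],q)
env.movel([*P,.10],velocity=.1)
hit=env.movel([*P,.077],velocity=.03,guard=20); s=monitor.sense(); print(hit,s["position"],s["contact_force"])
env.hold(.2); s=monitor.sense(); print(s["position"],s["contact_force"])
im=eyes.grab_frame("side")["frame"][:,:,::-1]
env.movel([*P,.17],velocity=.1); env.hold(.3); print(monitor.sense()["clock"])
im2=eyes.grab_frame("side")["frame"][:,:,::-1]
cv2.imwrite("pics/press.png",cv2.hconcat([cv2.resize(i[110:260,280:430],(400,400),interpolation=cv2.INTER_CUBIC) for i in(im,im2)]))
E
```

```text
[ 6.87687086e-01 -4.28786401e-04  9.20000000e-02] [ 0.69189582 -0.00328578  0.092     ] [359.40684076 175.68867898]
True [ 0.69013078 -0.00192214  0.08020955] [-3.19854351  0.74035515  6.79924722]
[ 0.69011741 -0.00190427  0.08008262] [-2.58855837  0.69910197  5.86933756]
24.9417
```

View pics/press.png

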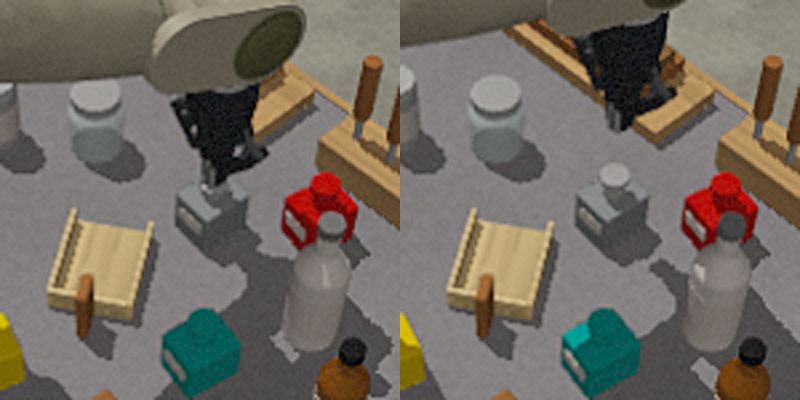

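The plunger went down to z = 0.080, which is 12 mm of travel. It is up again at (615,180) in the right half, and the tray is flat.

```bash
python3 -c "
from h import *
print(job.hand_in())"
```

```text
the job is handed in; nothing more can be done
None
```

I handed the job in at about 25 s on the robot clock: all five offcuts are in the round tub, the empty tray is back flat on its spot, and the plunger was pressed about 12 mm to its stop and came up again; the hand-in returned no verdict.

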